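# Check the bevel of the disc sander's table with the angle gauge

### The job

The disc sander is switched off and I want to read the bevel its table is set to. Pull the middle tip-out bin down, lift the square angle gauge out of it and push the bin fully shut again, then hold the gauge's base flush on the sloping sander table, around its middle, with the gauge's flat faces square to the tilt axis (so it leans straight down the slope), and keep it there with light hand pressure. Finish while still gripping and pressing the gauge (its magnets do not stick to aluminium); do not shift the table's setting or the other things on the bench.

Things in the scene. Friction and masses are not known exactly. Their poses are not given: they have to be found in the camera images.
- bin_unit: Grey plastic tip-out bin unit, fixed: 430 mm wide (y), 120 mm deep, 124 mm high, with a roof that starts 32 mm behind the front, and three equal clear bins side by side, 142 mm apart. Origin at bench level, in the middle of its front face; x points into the unit (away from the front), y to its left bin, z up.
- bin_mid (a joint): Middle bin, hinged on its bottom front edge; its top tips out to the front. Value = angle, rad: 0 shut, 0.68 fully out. Stiff hinge (0.14 N m friction), stays where left. 133 mm wide outside, 127 inside; walls 3 to 4 mm; front wall 100 mm high from the hinge; inner floor 4 mm above the hinge, reaching back 82 mm; sides 62, back wall 55 mm high. 0.25 kg.
- bin_mid_handle (a point): Middle of the middle bin's black loop handle: a 10 mm round bar, 64 mm long, parallel to the hinge, raised above the bin's rim: 130 mm above the hinge line and 15 mm in front of the front face (in the bin's frame), so when shut it stands 20 mm above the unit's roof, nothing above it. Axes turn with the bin: z along its front wall (up when shut), x into the bin, y along the bar.
- bin_mid_hinge (a point): Point on the middle bin's hinge axis, mid-width, 14 mm above the bench; same turning axes as the handle (hinge axis = y; tipping out turns about -y).
- angle_gauge: Digital angle gauge: square aluminium box, 58 mm long (x), 33 thick (y), 58 high (z), dark faces on its flat 58 x 58 sides, a small display on one. About 0.15 kg. Origin: centre of its base (58 x 33); z from base to top. Stands loose in the middle bin, y about parallel to the hinge, 30 mm of room beyond each flat face; it tips out with the bin and may slide forward.
- sander: Bench disc sander, fixed: cast base, grey motor, 200 mm disc facing its -x (front), tilting aluminium table before the disc. Origin at bench level under the disc's face; x from disc to motor, z up; disc centre and table tilt axis 165 mm above the bench, the axis along y, 6 mm in front of the disc. The disc does not turn.
- table_mid (a point): Middle of the table's top face. Aluminium plate, 155 mm down the slope by 260 wide by 10, locked at an angle that varies (24 to 43 degrees), falling away from the disc. z: normal out of the face; x: up the slope; y: along the tilt axis (level). The point is 70 mm down the slope from the tilt axis; the plate runs on 85 mm down, 130 to each side. The mitre slot is only a flat dark strip.
- cord_spool: Bystander: white cord spool with a black top, standing, 80 mm across, 103 mm high; origin in the centre of its foot.
- brown_tape: Bystander: roll of brown tape lying flat, 92 mm across, 48 mm high; origin in the centre of its underside.
- white_tape: Bystander: roll of white tape lying flat on the bin unit's roof, above the left bin, 84 mm across, 24 mm high; origin in the centre of its underside.
- screw_jar: Bystander: clear jar with a red lid standing on the bin unit's roof, above the right bin, 68 mm across, 75 mm high; origin in the centre of its underside.
- screwdriver: Bystander: screwdriver lying on the bench, about 200 mm long along its x.
- offcuts: Bystander: two short lengths of frame moulding side by side, 190 mm long (x), together 64 mm wide, 22 mm high; origin under the first one's middle.

How it is judged:
On the way, in this order (a step that is already met when the one before it is completed fails the run):
1. the middle bin is tipped out (more than 0.4 rad) (value of joint bin_mid above 0.4 rad), for 0.1 s.
2. the gauge is lifted out of the bin in the fingers (contact force between the fingers and angle_gauge above 2 N and distance between angle_gauge and bin_mid_hinge above 0.125 m), for 0.1 s.
3. the middle bin is shut again (value of joint bin_mid below 0.08 rad), for 0.2 s.
At the end, for the whole second after the job is handed in: Bin shut (under 0.08 rad); gauge gripped (over 2 N), at rest, pressed on the sander table with 1 to 25 N, base flush within 3 degrees and 4 mm, flat faces square to the tilt axis within 7 degrees, base centre within 60 mm sideways, 40 mm up and 50 mm down the slope of the table's middle (value of joint bin_mid below 0.08 rad and contact force between the fingers and angle_gauge above 2 N and angle between the z axis of angle_gauge and the z axis of table_mid, either way round below 0.052 rad and angle between the y axis of angle_gauge and the y axis of table_mid, either way round below 0.12 rad and angle between angle_gauge's own z axis and vertical below 1.2 rad and x of angle_gauge in the frame of table_mid between -0.05 and 0.04 m and y of angle_gauge in the frame of table_mid between -0.06 and 0.06 m and z of angle_gauge in the frame of table_mid between -0.004 and 0.004 m and contact force between angle_gauge and sander between 1 and 25 N and linear speed of angle_gauge below 0.01 m/s); the arm keeps its last pose, push and grip.
It fails at once if the gauge is pressed on the sander with more than 45 N (contact force between angle_gauge and sander above 45 N).
It fails at once if the table's setting is shifted (its middle moves by more than 5 mm) (distance of table_mid from where it was at the start of the episode above 0.005 m).
It fails at once if a bystander (spool, tape roll, jar, screwdriver or offcuts) is pushed aside by more than 30 mm (distance of any of cord_spool, brown_tape, white_tape, screw_jar, screwdriver, offcuts from where it was at the start of the episode above 0.03 m).
It also fails if it takes over 64 s, if anything falls off the work surface, if the arm or the gripper's body presses on something with over 40 N, if the wrist force passes 120 N, or if a joint passes its speed limit or range.

### The arm

A 6-joint arm with a two-finger parallel gripper is mounted at the origin on the work surface. World frame = base frame: x ahead of the robot, y to its left, z up, the work surface at z = 0. Lengths are in m, angles in rad, forces in N, time in s.
With the tool pointing down it reaches from about 0.375 to 0.9 m from the base axis. Payload 3.1 kg.
Tool frame: the origin (TCP) lies on the centre line of the jaws, within the pads' length; the fingertips stand 25 mm ahead of it and the grasp point (between the pads) lies 6 mm ahead of it (manip.tip_extent is the distance from the TCP to the fingertips, in m); z points along the fingers, y is the line along which they close (so a half turn about z gives the same grasp; the last joint's range is limited). The gripper opens to 85 mm and grips with 20 to 120 N. Pads are 22 mm wide; open, the fingers measure 114 mm over their backs; the gripper's body (76 mm by 85 mm) begins 54 mm behind the grasp point. The pads swing forward as they close: fully open they stand 13 mm farther back than shut.
Start: joints at [-1.49, 0.527, 1.433, -0, 1.181, -0.178], TCP at [0.16, -0.604, 0.256] pointing down, gripper open.
Joint ranges: [-3.08, 3.08], [-0.75, 2.2], [0.22, 2.44], [-1.43, 4.57], [0, 2.65], [-2.85, 2.85]. Speed limits (rad/s): [2.79, 2.79, 3.14, 3.14, 3.14, 3.14].

### API

Orientations are given as a unit quaternion [x, y, z, w].
In Python, from station import readout, imaging, order, manip gives the robot as it stands.
- The arm moves only by the tool move_arm, never from a script. Its argument "rows" is a list of rows, each a list of 7 numbers: the turn, a rotation vector about the tool's x, y, z in degrees, then the shift along the tool's x, y, z in mm, then the closure, from 0 (fully open) to 1 (shut). A call has 1 to 12 rows; each row is the pose to reach, as a shift and turn from the pose commanded when the call began, along the tool's axes at that moment; what a row does not reach only later rows make up. A row lasts 1/12 s, in which the tool goes at most 41.7 mm and 7.16 degrees, less where a joint would pass 70% of its speed; a pose out of reach is approached as far as the arm can. A call with a gripper value outside its range is refused whole. The fingers move at their own pace and stop on an object; "squeeze" is the grip in N (left out, the last holds). Time passes only in rows, so rows that repeat a pose let the fingers close. It gives the time, the measured TCP pose, the force, the opening and the grip force at its end, in the units of the state.
- readout.sense(): the state, without advancing time (a new reading comes with each control period).
- imaging.snapshot(name): name is "side" or "top"; returns a dict with "img" (400x640x3 uint8, red, green, blue), "z_map" (400x640 float32, m along the optical axis (not along the pixel's ray), 0 where there is no reading), "fovy" (degrees; the focal length in pixels is half the picture's height over the tangent of half this angle, whatever the lens; pixels are square), "cx", "cy" (the principal point, pixels), "rvec" (rotation vector, rad) and "tvec" (3), from world to camera coordinates, as OpenCV has them. Camera axes: x right, y down, z forward; pixel columns grow to the right and rows downward; lengths in m; the calibration is good to about 2 mm. A picture is of the moment at which its call begins.
- order.sign_off(): hands the job in; it is judged then, once.
The state is a dict: "t": time; "q": joint angles; "qd": joint speeds; "tau": joint torques, N m; "tcp_pos": TCP position; "tool_rot": TCP orientation; "force": force on the tool from outside, world axes, zero at the start; "ft_torque": the same for the moment, N m; "finger_gap": opening from 0.0 (shut) to 1.0 (fully open); "gripper_force": force on a finger pad.
Only numpy, scipy, OpenCV 4.12 (cv2) and the standard library are available. Lean on these libraries where they do the work, as an engineer would, in place of code of your own. Each camera call takes 0.05 s, during which the arm holds its last target. There are 200 camera calls.

## Working session

There is one attempt and no reset: what is moved stays moved. The work goes in short steps, Python scripts to look and compute and a tool call to move; the robot and the scene stay as the last step left them, time stands still between calls to the robot, and variables do not carry over. Pictures are saved under pics/ and viewed, at most 10 in all, crops included, and the job is handed in when it is done.

Besides the shell and the picture viewer there is one more tool, called after ">>>" by a JSON object that holds its "op" and its "data", one argument or row to a line. move_arm: Moves the arm, as the interface text tells. Its arguments: {"type":"object","properties":{"rows":{"type":"array"},"squeeze":{"type":"number"}},"required":["rows"]}

```bash
ls; mkdir -p pics; cat > h.py <<'E'
import numpy as np, cv2
from scipy.spatial.transform import Rotation as R
from station import readout, imaging, order, manip
def cloud(s):
    h,w=s["z_map"].shape; f=h/2/np.tan(np.radians(s["fovy"])/2)
    v,u=np.mgrid[:h,:w]; z=s["z_map"]
    P=np.stack([(u-s["cx"])/f*z,(v-s["cy"])/f*z,z],-1)
    Rm=R.from_rotvec(np.ravel(s["rvec"])).as_matrix()
    W=(P-np.ravel(s["tvec"]))@Rm; W[z<=0]=np.nan
    return W
def delta(pos,rot):
    "shift mm, turn deg in tool frame from current measured pose to target"
    s=readout.sense(); T=R.from_quat(s["tool_rot"])
    return np.round(np.degrees((T.inv()*rot).as_rotvec()),1), np.round(T.inv().apply(np.array(pos)-s["tcp_pos"])*1e3,1)
E
python3 - <<'E'
from h import *
for n in("side","top"):
    s=imaging.snapshot(n); cv2.imwrite(f"pics/{n}0.png",s["img"][...,::-1]); np.save(f"{n}0.npy",cloud(s))
    print(n,s["rvec"],s["tvec"],s["fovy"],s["cx"],s["cy"])
print(readout.sense(), manip.tip_extent)
E
```

```text
pics
side [ 0.25784399 -2.63434366  1.46744542] [0.55452468 0.13557126 1.13383976] 55.44618402881579 316.2068245317703 200.25569551728663
top [ 2.09827293 -2.15709094  0.17744394] [0.07846136 0.56511268 1.05744669] 51.593344889745964 320.30640028860915 197.77503844619952
{'t': 0.1, 'q': array([-1.49050327e+00,  5.28358785e-01,  1.43378245e+00, -1.33591959e-05,
        1.18139366e+00, -1.78502113e-01]), 'qd': array([-0.00223657, -0.00205806, -0.00475797,  0.0021626 ,  0.00171947,
        0.00047901]), 'tau': array([-8.96592865e-04, -4.43306780e+01, -1.78586984e+01, -1.82704903e-04,
        3.90729183e-03, -1.46055157e-05]), 'tcp_pos': array([ 0.15992273, -0.60357542,  0.25543765]), 'tool_rot': array([ 9.91639012e-01,  1.29039248e-01,  4.14977157e-05, -9.70254955e-04]), 'force': array([-1.23747055,  0.39780156,  0.04406826]), 'ft_torque': array([-0.03770181,  0.0071275 ,  0.05204506]), 'gripper_force': 0.0, 'finger_gap': 0.9974656703762613} 0.025
```

View pics/side0.png

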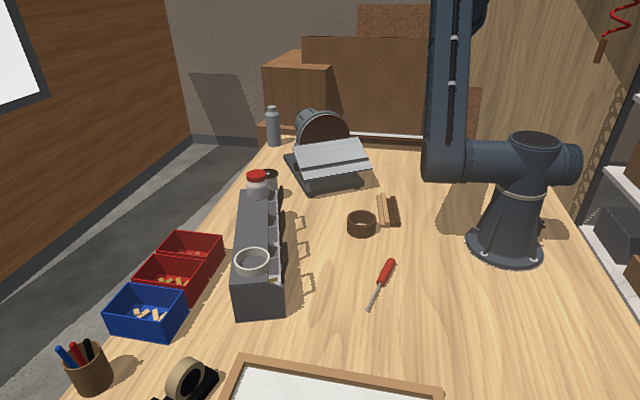

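View pics/top0.png

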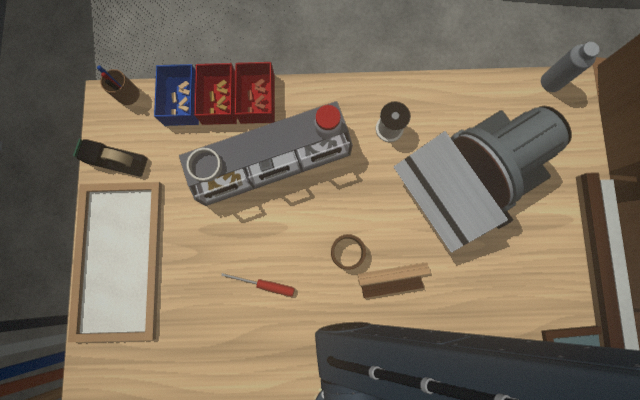

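The side and top views show the bin unit (side 260,240; top 268,160), its middle handle (top ~283,190), and the sander table (top 452,190). Brown tape is at top 348,252, spool at 392,120. Next I measure these.

```bash
python3 - <<'E'
from h import *
T=np.load("top0.npy");S=np.load("side0.npy")
pr=lambda n,v:print(n,np.round(v,4))
for n,(u,v) in dict(roofmid=(262,150),whitetape=(205,152),jar=(327,115),spool=(396,113),tape=(333,250),screwd=(275,287),off=(400,275),table=(440,180),motor=(540,130),handle=(283,190)).items(): pr(n,T[v,u])
# roof
for nm,C,(u0,u1,v0,v1) in (("top",T,(170,360,90,215)),("side",S,(225,300,175,325))):
    P=C[v0:v1,u0:u1].reshape(-1,3); P=P[np.isfinite(P[:,0])]
    Q=P[(abs(P[:,2]-.124)<.004)]
    r=cv2.minAreaRect(Q[:,:2].astype(np.float32)); pr(nm+" roof",np.r_[r[0],r[1],r[2]]); pr("box",cv2.boxPoints(r)); print(len(Q),np.median(Q[:,2]))
    H=P[(P[:,2]>.134)&(P[:,2]<.160)]; np.save(nm+"H.npy",H); print(len(H))
# table plane
for nm,C,(u0,u1,v0,v1) in (("top",T,(425,475,165,215)),("side",S,(310,350,150,175))):
    P=C[v0:v1,u0:u1].reshape(-1,3); P=P[np.isfinite(P[:,0])]
    c=np.median(P,0)
    for _ in range(5):
        w=P if _==0 else P[abs((P-c)@n)<.004]
        c=w.mean(0); n=np.linalg.svd(w-c,full_matrices=False)[2][2]; n*=np.sign(n[2])
    pr(nm+" plane",np.r_[c,n,np.degrees(np.arccos(n[2])),len(w),len(P)])
    A=C.reshape(-1,3); A=A[np.isfinite(A[:,0])]
    A=A[(abs((A-c)@n)<.004)&(np.linalg.norm(A-c,axis=1)<.2)]
    y=np.cross([0,0,1],n);y/=np.linalg.norm(y); 
    x=-np.array([n[0],n[1],0])/np.hypot(*n[:2]); x=x-(x@n)*n; x/=np.linalg.norm(x); y=np.cross(n,x)
    for q in(1,5,50,95,99): print(q,np.round(np.percentile((A-c)@np.c_[x,y],q,axis=0),4))
    q=(A-c)@np.c_[x,y]; r=cv2.minAreaRect(q.astype(np.float32)); pr("rect",np.r_[r[0],r[1],r[2]]); pr("center",c+x*r[0][0]+y*r[0][1]); pr("x",x);pr("y",y)
E
```

```text
roofmid [0.6812 0.2074 0.1255]
whitetape [0.6805 0.3527 0.1247]
jar [0.7405 0.0408 0.2009]
spool [ 0.7763 -0.1416  0.1087]
tape [0.4276 0.0333 0.047 ]
screwd [0.3359 0.1887 0.026 ]
off [ 0.3581 -0.1424  0.0234]
table [ 0.5883 -0.235   0.1353]
motor [ 0.6784 -0.4442  0.2301]
handle [ 0.6014  0.1674 -0.0028]
top roof [ 0.6822  0.1967  0.13    0.4306 18.4523]
box [[ 0.5524  0.3803]
 [ 0.6887 -0.0281]
 [ 0.812   0.013 ]
 [ 0.6757  0.4215]]
4169 0.12501895972759142
798
side roof [ 0.6793  0.1996  0.1305  0.432  18.0302]
box [[ 0.5504  0.3848]
 [ 0.6841 -0.026 ]
 [ 0.8082  0.0144]
 [ 0.6745  0.4252]]
2500 0.12334293435273877
849
top plane [ 5.63500e-01 -2.55800e-01  1.35000e-01 -2.15600e-01  3.71000e-01
  9.03200e-01  2.54116e+01  2.37900e+03  2.48800e+03]
1 [-0.0808 -0.1292]
5 [-0.0738 -0.1189]
50 [ 0.0018 -0.0054]
95 [0.0712 0.1136]
99 [0.1858 0.1249]
rect [ 0.0581 -0.0018  0.2821  0.2603  0.2079]
center [ 0.5883 -0.3021  0.16  ]
x [ 0.4538 -0.781   0.4291]
y [0.8646 0.5024 0.    ]
side plane [ 5.63600e-01 -2.26800e-01  1.22200e-01 -2.14700e-01  3.67000e-01
  9.05100e-01  2.51623e+01  9.27000e+02  9.97000e+02]
1 [-0.0583 -0.1452]
5 [-0.053  -0.1329]
50 [ 0.0188 -0.0106]
95 [0.0984 0.1007]
99 [0.1077 0.1107]
rect [ 4.0400e-02 -1.8200e-02  2.6200e-01  2.0370e-01  8.9965e+01]
center [ 0.5664 -0.2676  0.1394]
x [ 0.4571 -0.7812  0.4252]
y [0.8631 0.5051 0.    ]
```

```bash
python3 - <<'E'
from h import *
yaw=np.radians(18.25); ex=np.array([np.cos(yaw),np.sin(yaw)]); ey=np.array([-ex[1],ex[0]])
o=np.array([.7425,.2185])-.12*ex; print("front mid",o)
for n in("top","side"):
    C=np.load(n+"0.npy").reshape(-1,3); C=C[np.isfinite(C[:,0])]
    a=(C[:,:2]-o)@ex; b=(C[:,:2]-o)@ey
    m=(a>-.03)&(a<.03)&(abs(b)<.06)&(C[:,2]>.13)&(C[:,2]<.165)
    print(n,m.sum(),np.round([np.percentile(v[m],[2,50,98]) for v in(a,b,C[:,2])],4))
    m=(abs(b)<.1)&(abs(C[:,2]-.124)<.003)&(a<.15)&(a>.02); print("roof a",np.percentile(a[m],[1,99]))
    m=(abs(b)<.03)&(abs(C[:,2]-.060)<.022)&(a<.03)&(a>-.03); print("front a",m.sum(),np.median(a[m]) if m.any() else 0)
h=np.r_[o-.015*ex,.144]
yy=np.r_[ex,0]; z=np.array([0,0,-1.]); Rt=R.from_matrix(np.c_[np.cross(yy,z),yy,z])
print(h, Rt.as_quat(), delta(h+[0,0,.15],Rt), readout.sense()["t"])
E
```

```text
front mid [0.6285361  0.18092034]
top 118 [[-0.0154 -0.0112 -0.0063]
 [-0.0365 -0.0023  0.0327]
 [ 0.1432  0.1492  0.1534]]
roof a [0.03269338 0.11910288]
front a 116 0.004538654239533603
side 80 [[-0.0161 -0.0106 -0.0033]
 [-0.0308  0.0161  0.0391]
 [ 0.1304  0.1462  0.1496]]
roof a [0.03351199 0.11820254]
front a 20 0.024216005050642725
[0.61429062 0.17622289 0.144     ] [0.58601885 0.81029742 0.         0.        ] (array([ -0.1,  -0.1, -93.4]), array([ 638.8, -637.6,  -37.1])) 0.1
```

>>> {"op": "move_arm", "data": {
  "rows": [
    [0,0,-50,320,-320,-60,0],
    [0,0,-50,320,-320,-60,0],
    [0,0,-50,320,-320,-60,0],
    [0,0,-50,320,-320,-60,0],
    [0,0,-50,320,-320,-60,0],
    [0,0,-50,320,-320,-60,0],
    [0,0,-50,320,-320,-60,0],
    [0,0,-93,641,-637,-40,0],
    [0,0,-93,641,-637,-40,0],
    [0,0,-93,641,-637,-40,0],
    [0,0,-93,641,-637,-40,0],
    [0,0,-93,641,-637,-40,0]
  ],
  "squeeze": 30
}}

```text
t: 1.1
tcp_pos: [0.4112, -0.1725, 0.2952]
tool_rot: [0.636, 0.771, -0.0, -0.0]
force: [0.8, -0.4, 0.0]
finger_gap: 1.0
gripper_force: 0.0
```

```bash
cat >> h.py <<'E'
yaw=np.radians(18.25); ex=np.array([np.cos(yaw),np.sin(yaw),0]); ez=np.array([0,0,1.]); ey=np.cross(ez,ex)
O=np.array([.6290,.1810,0])
def Rot(y,z):
    z=np.array(z)/np.linalg.norm(z); y=y-(y@z)*z; y/=np.linalg.norm(y); return R.from_matrix(np.c_[np.cross(y,z),y,z])
U=lambda a,b,c: O+a*ex+b*ey+c*ez
def show():
    s=readout.sense(); p=s["tcp_pos"]-O; T=R.from_quat(s["tool_rot"]).as_matrix()
    print("t",s["t"],"unit xyz",np.round([p@ex*1e3,p@ey*1e3,p[2]*1e3],1),"world",np.round(s["tcp_pos"],4),"F",np.round(s["force"],1),"gap",round(s["finger_gap"],3),"gf",s["gripper_force"]); print("toolz",T[:,2].round(3),"tooly",T[:,1].round(3),"q",s["q"].round(2))
E
python3 -c "
from h import *
show(); print(delta(U(-.012,0,.29),Rot(ex,-ez)))"
```

```text
t 1.1 unit xyz [-317.6 -267.5  295.2] world [ 0.4112 -0.1725  0.2952] F [ 0.8 -0.4  0. ] gap 1.0 gf 0.0
toolz [-0.  0. -1.] tooly [ 0.982  0.19  -0.   ] q [-0.65  0.23  1.81 -0.    1.1  -0.84]
(array([-0. , -0. , -7.3]), array([304.1, 269.2,   5.2]))
```

>>> {"op": "move_arm", "data": {
  "rows": [
    [0,0,-7.3,304,269,5,0],
    [0,0,-7.3,304,269,5,0],
    [0,0,-7.3,304,269,5,0],
    [0,0,-7.3,304,269,5,0],
    [0,0,-7.3,304,269,5,0],
    [0,0,-7.3,304,269,5,0],
    [0,0,-7.3,304,269,5,0],
    [0,0,-7.3,304,269,5,0],
    [0,0,-7.3,304,269,5,0],
    [0,0,-7.3,304,269,5,0],
    [0,0,-7.3,304,269,5,0],
    [0,0,-7.3,304,269,5,0]
  ]
}}

```text
t: 2.1
tcp_pos: [0.6189, 0.1754, 0.2891]
tool_rot: [0.587, 0.81, -0.001, -0.001]
force: [-0.7, -0.3, -0.0]
finger_gap: 0.997
gripper_force: 0.0
```

```bash
python3 -c "
from h import *
show(); print(delta(U(-.012,0,.152),Rot(ex,-ez)))"
```

```text
t 2.1 unit xyz [-11.3  -2.2 289.1] world [0.6189 0.1754 0.2891] F [-0.7 -0.3 -0. ] gap 0.997 gf 0.0
toolz [-0.002 -0.001 -1.   ] tooly [ 0.95   0.311 -0.002] q [ 0.1   0.52  1.35 -0.    1.28 -0.21]
(array([-0.1, -0. , -0.1]), array([  2.2,  -0.5, 137.1]))
```

>>> {"op": "move_arm", "data": {
  "rows": [
    [0,0,0,2,-1,40,0],
    [0,0,0,2,-1,80,0.2],
    [0,0,0,2,-1,115,0.3],
    [0,0,0,2,-1,137,0.4],
    [0,0,0,2,-1,137,0.6],
    [0,0,0,2,-1,137,0.8],
    [0,0,0,2,-1,137,1],
    [0,0,0,2,-1,137,1],
    [0,0,0,2,-1,137,1],
    [0,0,0,2,-1,137,1],
    [0,0,0,2,-1,137,1],
    [0,0,0,2,-1,137,1]
  ]
}}

```text
t: 3.1
tcp_pos: [0.6188, 0.1749, 0.1555]
tool_rot: [0.588, 0.809, 0.001, 0.002]
force: [-0.5, -4.5, 6.3]
finger_gap: 0.103
gripper_force: 30.0
```

```bash
python3 -c "
from h import *
show()
a0=np.array([-.015,.130]);
for t in np.linspace(0,.68,9):
  c,s=np.cos(t),np.sin(t); print(np.round(1e3*(np.array([a0[0]*c-a0[1]*s,a0[0]*s+a0[1]*c])-a0),1))"
```

```text
t 3.1 unit xyz [-11.6  -2.6 155.5] world [0.6188 0.1749 0.1555] F [-0.5 -4.5  6.3] gap 0.103 gf 30.003438591957092
toolz [ 0.004 -0.001 -1.   ] tooly [0.951 0.308 0.003] q [ 0.1   0.67  1.47 -0.    0.99 -0.21]
[0. 0.]
[-11.   -1.7]
[-21.8  -4.4]
[-32.3  -8. ]
[-42.5 -12.4]
[-52.3 -17.7]
[-61.6 -23.9]
[-70.3 -30.7]
[-78.4 -38.3]
```

>>> {"op": "move_arm", "data": {
  "rows": [
    [0,0,0,0,-11,0,1],
    [0,0,0,0,-22,2,1],
    [0,0,0,0,-32,5,1],
    [0,0,0,0,-42,9,1],
    [0,0,0,0,-52,15,1],
    [0,0,0,0,-61,21,1],
    [0,0,0,0,-70,28,1],
    [0,0,0,0,-78,35,1],
    [0,0,0,0,-79,36,1],
    [0,0,0,0,-79,36,1],
    [0,0,0,0,-79,36,1],
    [0,0,0,0,-79,36,1]
  ]
}}

```text
t: 4.1
tcp_pos: [0.5446, 0.1507, 0.1177]
tool_rot: [0.588, 0.809, 0.001, 0.002]
force: [4.0, -3.6, -2.4]
finger_gap: 0.102
gripper_force: 30.2
```

```bash
python3 -c "
from h import *
show()"
```

```text
t 4.1 unit xyz [-89.7  -2.3 117.7] world [0.5446 0.1507 0.1177] F [ 4.  -3.6 -2.4] gap 0.102 gf 30.190569162368774
toolz [ 0.005 -0.    -1.   ] tooly [0.951 0.308 0.004] q [ 0.07  0.64  1.7  -0.    0.79 -0.24]
```

>>> {"op": "move_arm", "data": {
  "rows": [
    [0,0,0,0,0,0,0.6],
    [0,0,0,0,0,0,0.6],
    [0,0,0,0,0,0,0.6],
    [0,0,0,0,0,-30,0.6],
    [0,0,0,0,0,-70,0.3],
    [0,0,0,0,0,-110,0.3],
    [0,0,7,0,-30,-150,0.3],
    [0,0,14,0,-60,-180,0.3],
    [0,0,21,0,-80,-180,0.3],
    [0,0,28,0,-80,-180,0.3],
    [0,0,35,0,-80,-180,0.3],
    [0,0,42,0,-80,-180,0.3]
  ]
}}

```text
t: 5.1
tcp_pos: [0.4651, 0.1268, 0.298]
tool_rot: [0.841, 0.542, 0.0, -0.0]
force: [0.3, -0.4, 0.6]
finger_gap: 0.7
gripper_force: 0.0
```

```bash
python3 - <<'E'
from h import *
show()
im=[]
for n in("side","top"):
    s=imaging.snapshot(n); np.save(f"{n}1.npy",cloud(s)); np.save(f"{n}1i.npy",s["img"])
    b=(220,340,180,300) if n=="side" else (200,320,110,230)
    im.append(cv2.resize(s["img"][b[2]:b[3],b[0]:b[1],::-1],(400,400),interpolation=cv2.INTER_CUBIC))
cv2.imwrite("pics/open.png",np.hstack(im))
E
```

```text
t 5.1 unit xyz [-1.726e+02 -2.000e-01  2.980e+02] world [0.4651 0.1268 0.298 ] F [ 0.3 -0.4  0.6] gap 0.7 gf 0.0
toolz [ 0.     0.001 -1.   ] tooly [ 0.911 -0.413  0.   ] q [0.03 0.28 1.73 0.   1.13 0.46]
```

View pics/open.png

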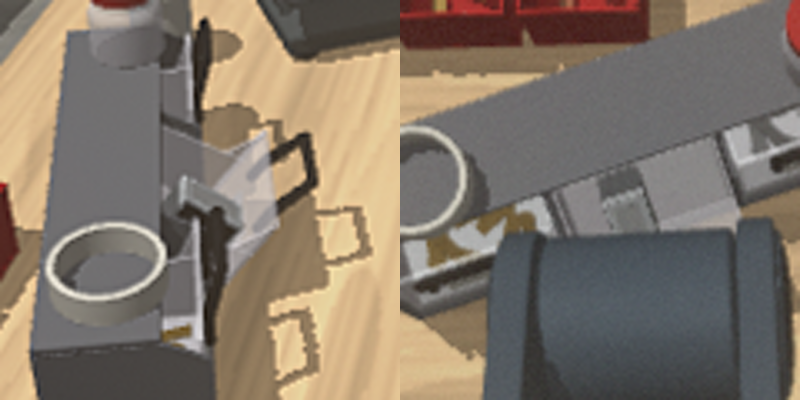

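The bin is fully tipped out. The gauge's light top shows at side ~(283,238) and top ~(268,172). I locate it in the bin's frame next.

```bash
python3 - <<'E'
from h import *
t=.68;c,s=np.cos(t),np.sin(t)
bx=c*ex+s*ez; bz=-s*ex+c*ez; Hg=U(0,0,.014)
for n in("side","top"):
    C=np.load(n+"1.npy"); I=np.load(n+"1i.npy")
    q=np.stack([(C-Hg)@v for v in(bx,ey,bz)],-1)*1e3
    m=(q[...,0]>6)&(q[...,0]<80)&(abs(q[...,1])<58)&(q[...,2]>12)&(q[...,2]<75)
    Q=q[m]; print(n,len(Q))
    for v,u in list(np.argwhere(m))[::max(1,len(Q)//45)]: print((u,v),q[v,u].round(0),I[v,u],end="; ")
    T=Q[(abs(Q[:,2]-62)<6)]; print("\ntop face",len(T),np.percentile(T,[2,10,50,90,98],axis=0).round(1) if len(T) else 0)
    if len(T)>4: r=cv2.minAreaRect(T[:,:2].astype(np.float32)); print(r)
E
```

```text
side 306
(np.int64(294), np.int64(226)) [  7. -56.  74.] [179 171 167]; (np.int64(293), np.int64(230)) [  7. -42.  68.] [187 177 170]; (np.int64(292), np.int64(232)) [  7. -38.  63.] [186 176 170]; (np.int64(291), np.int64(233)) [  6. -41.  57.] [185 175 169]; (np.int64(277), np.int64(234)) [58.  5. 59.] [145 145 145]; (np.int64(273), np.int64(235)) [64.  2. 48.] [120 119 118]; (np.int64(279), np.int64(235)) [51.  4. 58.] [128 128 126]; (np.int64(294), np.int64(235)) [  6. -17.  69.] [186 176 170]; (np.int64(277), np.int64(236)) [59. 15. 59.] [132 132 130]; (np.int64(286), np.int64(236)) [  7. -52.  34.] [187 177 172]; (np.int64(272), np.int64(237)) [64.  5. 43.] [90 89 86]; (np.int64(278), np.int64(237)) [57. 20. 61.] [122 119 116]; (np.int64(284), np.int64(237)) [35.  2. 59.] [146 144 143]; (np.int64(291), np.int64(237)) [  6. -23.  55.] [184 177 173]; (np.int64(275), np.int64(238)) [66. 29. 59.] [157 158 158]; (np.int64(281), np.int64(238)) [46. 15. 60.] [124 121 118]; (np.int64(287), np.int64(238)) [  7. -37.  38.] [166 159 154]; (np.int64(295), np.int64(238)) [ 9.  5. 75.] [193 
[... 4858 characters left out ...]
(np.int64(291), np.int64(177)) [  9. -38.  35.] [168 161 153]; (np.int64(297), np.int64(177)) [  8. -53.  44.] [169 161 154]; (np.int64(267), np.int64(178)) [42. 22. 60.] [111 109 110]; (np.int64(273), np.int64(178)) [37.  7. 63.] [113 114 111]; (np.int64(281), np.int64(178)) [  8. -11.  18.] [150 149 150]; (np.int64(287), np.int64(178)) [  9. -27.  31.] [127 125 123]; (np.int64(267), np.int64(179)) [38. 23. 58.] [102 103  99]; (np.int64(300), np.int64(180)) [  8. -57.  68.] [92 91 89]; 
top face 147 [[34.8 -1.6 56.9]
 [37.9  0.7 57.9]
 [51.3 13.7 59.9]
 [64.8 27.1 62.6]
 [67.4 30.2 64.3]]
((41.52206802368164, -15.450889587402344), (102.11357116699219, 34.026248931884766), 69.67041778564453)
```

```bash
cat >> h.py <<'E'
def bintool(gx,gy,gz,back,lean=25.,yo=.07):
    t=.68;c,s=np.cos(t),np.sin(t); bx=c*ex+s*ez; bz=-s*ex+c*ez
    l=np.radians(lean); z=np.sin(l)*ex-np.cos(l)*ez
    g=U(0,0,.014)+gx*bx+gy*ey+gz*bz
    return g-(.006+back)*z, Rot(ey+yo*bx,z)
E
python3 - <<'E'
from h import *
print(delta(*bintool(.040,.0155,.051,.15)))
E
```

```text
(array([ -28.8,  -11.6, -126. ]), array([82.5, 67.4, 77.3]))
```

>>> {"op": "move_arm", "data": {
  "rows": [
    [-29,-12,-126,82,67,77,0.4],
    [-29,-12,-126,82,67,77,0.4],
    [-29,-12,-126,82,67,77,0.4],
    [-29,-12,-126,82,67,77,0.4],
    [-29,-12,-126,82,67,77,0.4],
    [-29,-12,-126,82,67,77,0.4],
    [-29,-12,-126,82,67,77,0.4],
    [-29,-12,-126,82,67,77,0.4],
    [-29,-12,-126,82,67,77,0.4],
    [-29,-12,-126,82,67,77,0.4],
    [-29,-12,-126,82,67,77,0.4],
    [-29,-12,-126,82,67,77,0.4]
  ]
}}

```text
t: 6.2
tcp_pos: [0.5603, 0.1745, 0.2199]
tool_rot: [0.249, 0.954, 0.03, 0.162]
force: [-0.6, -0.9, -0.3]
finger_gap: 0.601
gripper_force: 0.0
```

```bash
python3 - <<'E'
from h import *
show();print(delta(*bintool(.040,.0155,.051,.15)))
E
```

```text
t 6.2 unit xyz [-67.3  15.3 219.9] world [0.5603 0.1745 0.2199] F [-0.6 -0.9 -0.3] gap 0.601 gf 0.0
toolz [ 0.324 -0.024 -0.946] tooly [0.466 0.874 0.137] q [ 0.14  0.44  1.78 -0.13  0.6  -0.82]
(array([ -9.8,  -3.7, -41.9]), array([-0.2,  0.5, -0.2]))
```

>>> {"op": "move_arm", "data": {
  "rows": [
    [-10,-4,-42,0,0,0,0.4],
    [-10,-4,-42,0,0,0,0.4],
    [-10,-4,-42,0,0,0,0.4],
    [-10,-4,-42,0,0,0,0.4],
    [-10,-4,-42,0,0,0,0.4],
    [-10,-4,-42,0,0,0,0.4],
    [-10,-4,-42,0,0,0,0.4],
    [-10,-4,-42,0,0,0,0.4],
    [-10,-4,-42,0,0,0,0.4]
  ]
}}

```text
t: 6.95
tcp_pos: [0.5606, 0.174, 0.22]
tool_rot: [-0.118, 0.969, 0.042, 0.215]
force: [0.1, -0.7, 0.3]
finger_gap: 0.606
gripper_force: 0.0
```

```bash
python3 - <<'E'
from h import *
show();print(delta(*bintool(.040,.0155,.051,.0)))
s=imaging.snapshot("side"); cv2.imwrite("pics/pre.png",cv2.resize(s["img"][150:300,210:360,::-1],(500,500),interpolation=cv2.INTER_CUBIC))
E
```

```text
t 6.95 unit xyz [-67.1  14.8 220. ] world [0.5606 0.174  0.22  ] F [ 0.1 -0.7  0.3] gap 0.606 gf 0.0
toolz [ 0.406  0.133 -0.904] tooly [-0.247  0.969  0.031] q [ 0.06  0.42  1.88  0.26  0.43 -1.97]
(array([-0. ,  0.3, -0.5]), array([  0.6,   0.9, 149.9]))
```

View pics/pre.png

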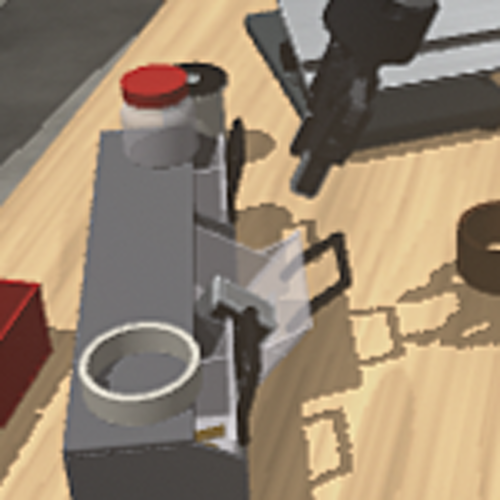

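The gripper, with tips at crop ~(305,190), hangs over the tipped bin and lines up with the gauge at crop ~(240,300). I descend along the tool axis and grip.

>>> {"op": "move_arm", "data": {
  "rows": [
    [0,0,0,0,1,40,0.4],
    [0,0,0,0,1,80,0.4],
    [0,0,0,0,1,105,0.4],
    [0,0,0,0,1,120,0.4],
    [0,0,0,0,1,135,0.4],
    [0,0,0,0,1,149,0.4],
    [0,0,0,0,1,149,0.4],
    [0,0,0,0,1,149,0.4]
  ]
}}

```text
t: 7.67
tcp_pos: [0.621, 0.1952, 0.0848]
tool_rot: [-0.118, 0.969, 0.043, 0.215]
force: [0.5, -1.2, 0.1]
finger_gap: 0.6
gripper_force: 0.0
```

```bash
python3 - <<'E'
from h import *
show();print(delta(*bintool(.040,.0155,.051,.0)))
E
```

```text
t 7.6667 unit xyz [-3.2 16.  84.8] world [0.621  0.1952 0.0848] F [ 0.5 -1.2  0.1] gap 0.6 gf 0.0
toolz [ 0.406  0.133 -0.904] tooly [-0.247  0.968  0.032] q [ 0.09  0.72  1.8   0.47  0.21 -2.16]
(array([-0. ,  0.3, -0.4]), array([ 0.5, -0.6,  0.4]))
```

>>> {"op": "move_arm", "data": {
  "rows": [
    [0,0,0,0,0,0,0.6],
    [0,0,0,0,0,0,0.8],
    [0,0,0,0,0,0,1],
    [0,0,0,0,0,0,1],
    [0,0,0,0,0,0,1],
    [0,0,0,0,0,0,1]
  ],
  "squeeze": 60
}}

```text
t: 8.17
tcp_pos: [0.6214, 0.1949, 0.0868]
tool_rot: [-0.118, 0.968, 0.043, 0.216]
force: [-3.1, 0.5, 5.9]
finger_gap: 0.376
gripper_force: 58.9
```

```bash
python3 - <<'E'
from h import *
show()
E
```

```text
t 8.1667 unit xyz [-2.8 15.6 86.8] world [0.6214 0.1949 0.0868] F [-3.1  0.5  5.9] gap 0.376 gf 58.93805021303706
toolz [ 0.409  0.133 -0.903] tooly [-0.247  0.969  0.031] q [ 0.09  0.72  1.8   0.47  0.21 -2.16]
```

>>> {"op": "move_arm", "data": {
  "rows": [
    [0,0,0,5,0,-20,1],
    [0,0,0,10,0,-40,1],
    [0,0,0,17,0,-68,1],
    [0,0,0,17,0,-68,1],
    [0,0,0,5,0,-95,1],
    [0,0,0,-10,0,-127,1],
    [0,0,0,-25,0,-160,1],
    [0,0,0,-40,0,-190,1],
    [0,0,0,-46,0,-204,1],
    [0,0,0,-46,0,-204,1],
    [0,0,0,-46,0,-204,1]
  ]
}}

```text
t: 9.08
tcp_pos: [0.5783, 0.1773, 0.2895]
tool_rot: [-0.118, 0.968, 0.042, 0.215]
force: [-0.6, 0.1, -2.4]
finger_gap: 0.381
gripper_force: 58.9
```

```bash
python3 - <<'E'
from h import *
show()
im=[]
s=readout.sense(); T=R.from_quat(s["tool_rot"])
for n in("side","top"):
    s_=imaging.snapshot(n); C=cloud(s_); np.save(n+"2.npy",C)
    f=200/np.tan(np.radians(s_["fovy"])/2); Rm=R.from_rotvec(np.ravel(s_["rvec"])); p=Rm.apply(s["tcp_pos"])+np.ravel(s_["tvec"])
    u,v=(p[:2]/p[2]*f+[s_["cx"],s_["cy"]]).astype(int); print(n,u,v)
    u0,v0=max(0,u-70),max(0,v-60)
    im.append(cv2.resize(s_["img"][v0:v0+140,u0:u0+140,::-1],(400,400),interpolation=cv2.INTER_CUBIC))
    q=T.inv().apply((C-s["tcp_pos"]).reshape(-1,3))*1e3
    m=(abs(q[:,0])<50)&(abs(q[:,1])<19)&(q[:,2]>20)&(q[:,2]<80)
    Q=q[m]; print(len(Q)); np.save(n+"Q.npy",Q)
    print(np.percentile(Q,[2,10,50,90,98],axis=0).round(0) if len(Q) else 0)
cv2.imwrite("pics/lift.png",np.hstack(im))
E
```

```text
t 9.0833 unit xyz [-49.3  12.4 289.5] world [0.5783 0.1773 0.2895] F [-0.6  0.1 -2.4] gap 0.381 gf 58.94820690737106
toolz [ 0.407  0.133 -0.904] tooly [-0.247  0.969  0.032] q [ 0.06  0.34  1.76  0.18  0.63 -1.87]
side 294 170
271
[[-33.  -9.  21.]
 [-29.   8.  26.]
 [  0.  17.  39.]
 [ 24.  18.  53.]
 [ 29.  19.  59.]]
top 264 174
80
[[-33. -17.  21.]
 [-33. -14.  24.]
 [-30.  -0.  34.]
 [-27.  13.  47.]
 [-22.  16.  49.]]
```

View pics/lift.png

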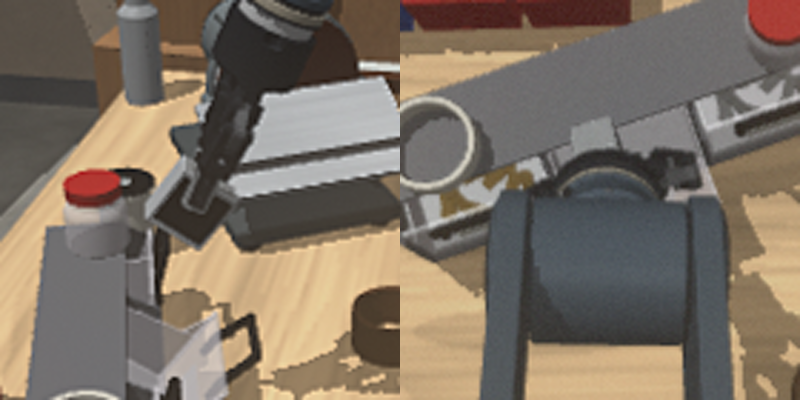

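The gauge is held (side crop ~190,205), tilted relative to the tool about its y as expected. Next I fit its pose in the hand.

```bash
python3 - <<'E'
from h import *
from scipy.optimize import least_squares
s=readout.sense(); T=R.from_quat(s["tool_rot"])
for n in("side","top"):
    C=np.load(n+"2.npy").reshape(-1,3); q=T.inv().apply(C-s["tcp_pos"])*1e3
    m=(abs(q[:,0])<50)&(abs(q[:,1])<22)&(q[:,2]>-8)&(q[:,2]<80); Q=q[m]
    F=Q[(Q[:,1]>12)&((abs(Q[:,0])>13)|(Q[:,2]>28))]
    if n=="side":
        r=cv2.minAreaRect(F[:,[0,2]].astype(np.float32)); print("rect",r,len(F)); print(cv2.boxPoints(r).round(1))
        A=np.c_[F[:,0],F[:,2],np.ones(len(F))]; print("y-plane",np.linalg.lstsq(A,F[:,1],rcond=None)[0])
    # back face: points at x<-15 off the y faces
    for nm,B in(("x-",Q[(Q[:,0]<-18)&(abs(Q[:,1])<13)]),("base/top",Q[(Q[:,0]>-15)&(abs(Q[:,1])<13)&(Q[:,2]>35)])):
        if len(B)>8:
            c=np.median(B,0); e=np.linalg.svd(B-B.mean(0))[2][2]; print(n,nm,len(B),c.round(1),e.round(3))
E
```

```text
rect ((-1.0989093780517578, 26.768447875976562), (59.00269317626953, 58.83339309692383), 14.568558692932129) 386
[[-37.1  47.8]
 [-22.3  -9.1]
 [ 34.9   5.7]
 [ 20.1  62.7]]
y-plane [-3.77629122e-02  1.17845042e-02  1.65630157e+01]
side x- 70 [-28.2   0.8  13.8] [-0.967  0.043 -0.252]
top x- 122 [-29.3  -0.5  17.3] [ 0.972 -0.028  0.232]
```

```bash
python3 - <<'E'
from h import *
print(delta(U(-.155,0,.28),Rot(ex,-ez)))
E
```

```text
(array([20.2, 18.7, 84.1]), array([ 96.3, -20.2, -38. ]))
```

>>> {"op": "move_arm", "data": {
  "rows": [
    [20,19,84,96,-20,-38,1],
    [20,19,84,96,-20,-38,1],
    [20,19,84,96,-20,-38,1],
    [20,19,84,96,-20,-38,1],
    [20,19,84,96,-20,-38,1],
    [20,19,84,96,-20,-38,1],
    [20,19,84,96,-20,-38,1],
    [20,19,84,96,-20,-38,1],
    [20,19,84,96,-20,-38,1],
    [20,19,84,96,-20,-38,1],
    [20,19,84,96,-20,-38,1],
    [20,19,84,96,-20,-38,1]
  ]
}}

```text
t: 10.18
tcp_pos: [0.4826, 0.1331, 0.2798]
tool_rot: [0.57, 0.822, 0.002, 0.003]
force: [-0.1, 0.2, -1.8]
finger_gap: 0.379
gripper_force: 59.0
```

```bash
python3 - <<'E'
from h import *
show(); print(delta(U(-.155,0,.121),Rot(ex,-ez)))
E
```

```text
t 10.1833 unit xyz [-154.     0.3  279.8] world [0.4826 0.1331 0.2798] F [-0.1  0.2 -1.8] gap 0.379 gf 59.012697535799816
toolz [ 0.008 -0.    -1.   ] tooly [0.937 0.35  0.008] q [ 0.05  0.33  1.72 -0.    1.09 -0.31]
(array([0.4, 0.2, 2.2]), array([  0.2,  -2.2, 158.8]))
```

>>> {"op": "move_arm", "data": {
  "rows": [
    [0,0,2,0,-2,40,1],
    [0,0,2,0,-2,80,1],
    [0,0,2,0,-2,120,1],
    [0,0,2,0,-2,158,1],
    [0,0,2,0,5,158,1],
    [0,0,2,0,15,158,1],
    [0,0,2,0,25,158,1],
    [0,0,2,0,35,158,1],
    [0,0,2,0,45,157,1],
    [0,0,2,0,55,155,1],
    [0,0,2,0,65,152,1],
    [0,0,2,0,75,148,1]
  ],
  "squeeze": 80
}}

```text
t: 11.18
tcp_pos: [0.5354, 0.1506, 0.1429]
tool_rot: [0.579, 0.815, -0.018, -0.007]
force: [-54.2, -35.0, 85.7]
finger_gap: 0.374
gripper_force: 161.1
```

```bash
python3 - <<'E'
from h import *
show()
E
```

```text
t 11.1833 unit xyz [-98.4   0.4 142.9] world [0.5354 0.1506 0.1429] F [-54.2 -35.   85.7] gap 0.374 gf 161.07999769068556
toolz [-0.033 -0.021 -0.999] tooly [ 0.944  0.328 -0.038] q [ 0.08  0.61  1.68 -0.02  0.89 -0.24]
```

>>> {"op": "move_arm", "data": {
  "rows": [
    [0,0,0,0,-10,-12,1],
    [0,0,0,0,-30,-20,1],
    [0,0,0,0,-60,-40,1],
    [0,0,0,0,-80,-60,1],
    [0,0,0,0,-100,-60,1],
    [0,0,0,0,-100,-60,1]
  ]
}}

```text
t: 11.68
tcp_pos: [0.4588, 0.127, 0.1981]
tool_rot: [0.582, 0.813, 0.005, 0.008]
force: [-1.0, 0.1, -1.7]
finger_gap: 0.373
gripper_force: 82.1
```

```bash
python3 - <<'E'
from h import *
show()
s=readout.sense(); T=R.from_quat(s["tool_rot"]); im=[]
for n in("side","top"):
    s_=imaging.snapshot(n); C=cloud(s_); np.save(n+"3.npy",C)
    if n=="side": im.append(cv2.resize(s_["img"][130:300,220:390,::-1],(600,600),interpolation=cv2.INTER_CUBIC))
    q=T.inv().apply((C-s["tcp_pos"]).reshape(-1,3))*1e3
    m=(abs(q[:,0])<50)&(abs(q[:,1])<22)&(q[:,2]>-8)&(q[:,2]<80); F=q[m]; F=F[(abs(F[:,0])>13)|(F[:,2]>28)]
    if len(F)>20: r=cv2.minAreaRect(F[:,[0,2]].astype(np.float32)); print(n,r,len(F),cv2.boxPoints(r).round(1).tolist())
    p=(C-O).reshape(-1,3)@np.c_[ex,ey,ez]*1e3
    m=(abs(p[:,1])<45)&(p[:,0]<-5)&(p[:,0]>-115)&(p[:,2]>30)&(p[:,2]<170); P=p[m]
    print(len(P)); print(P[np.argsort(P[:,0])][::max(1,len(P)//14)].round(0).tolist())
cv2.imwrite("pics/push.png",im[0])
E
```

```text
t 11.6833 unit xyz [-178.5    2.1  198.1] world [0.4588 0.127  0.1981] F [-1.   0.1 -1.7] gap 0.373 gf 82.09444996900856
toolz [ 0.019 -0.001 -1.   ] tooly [0.946 0.322 0.018] q [ 0.04  0.41  1.87 -0.    0.84 -0.29]
side ((2.2484397888183594, 28.185577392578125), (62.3671989440918, 65.53964233398438), 12.618714332580566) 331 [[-35.29999923706055, 53.400001525878906], [-21.0, -10.600000381469727], [39.79999923706055, 3.0], [25.5, 67.0]]
313
[[-67.0, -21.0, 128.0], [-63.0, -6.0, 132.0], [-59.0, 37.0, 133.0], [-56.0, -30.0, 129.0], [-50.0, 41.0, 120.0], [-45.0, 39.0, 112.0], [-39.0, 43.0, 107.0], [-35.0, -17.0, 107.0], [-32.0, 36.0, 108.0], [-29.0, 30.0, 98.0], [-26.0, 31.0, 92.0], [-23.0, 28.0, 84.0], [-20.0, 28.0, 77.0], [-16.0, -18.0, 66.0], [-7.0, -43.0, 45.0]]
363
[[-66.0, -11.0, 130.0], [-64.0, 9.0, 132.0], [-62.0, 24.0, 135.0], [-60.0, -18.0, 128.0], [-58.0, -1.0, 134.0], [-52.0, -34.0, 127.0], [-41.0, -34.0, 113.0], [-34.0, 4.0, 109.0], [-33.0, 15.0, 107.0], [-31.0, -18.0, 107.0], [-26.0, 41.0, 96.0], [-21.0, -30.0, 86.0], [-17.0, -0.0, 77.0], [-12.0, 11.0, 62.0], [-7.0, -38.0, 52.0]]
```

View pics/push.png

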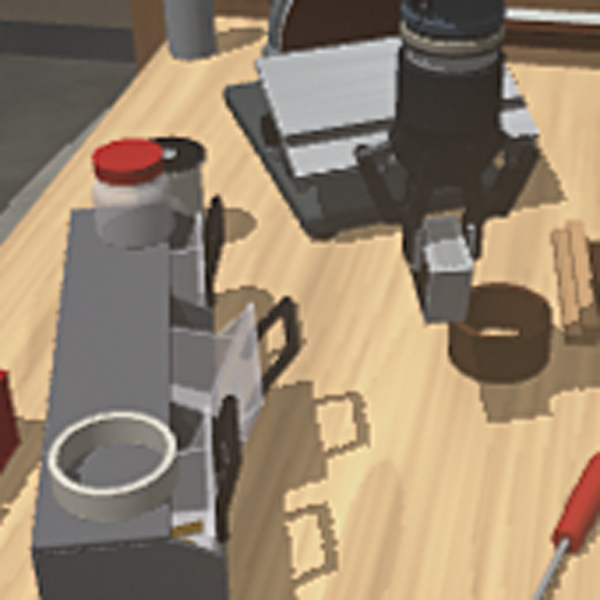

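The gauge is still held. The bin is half shut, with its bar at unit (-63, 131) mm. The flared knuckles wedged on the bar, so I push again with the bar at fingertip level.

>>> {"op": "move_arm", "data": {
  "rows": [
    [0,0,0,-2,20,20,1],
    [0,0,0,-2,50,44,1],
    [0,0,0,-2,60,46,1],
    [0,0,0,-2,68,46,1],
    [0,0,0,-2,76,46,1],
    [0,0,0,-2,82,45,1],
    [0,0,0,-2,88,44,1],
    [0,0,0,-2,92,43,1],
    [0,0,0,-2,92,43,1]
  ]
}}

```text
t: 12.53
tcp_pos: [0.5495, 0.1551, 0.1535]
tool_rot: [0.582, 0.813, 0.005, 0.007]
force: [-0.2, -0.3, 1.9]
finger_gap: 0.373
gripper_force: 85.0
```

```bash
cat >> h.py <<'E'
def bar():
    for n in("side","top"):
        C=cloud(imaging.snapshot(n)); p=(C-O).reshape(-1,3)@np.c_[ex,ey,ez]*1e3
        m=(abs(p[:,1])<45)&(abs(p[:,1])>13)&(p[:,0]<2)&(p[:,0]>-75)&(p[:,2]>95)&(p[:,2]<165); P=p[m]
        print(n,len(P),P[np.argsort(P[:,0])][::max(1,len(P)//8)].round(0).tolist())
E
python3 - <<'E'
from h import *
show(); bar()
E
```

```text
t 12.5333 unit xyz [-83.6   0.3 153.5] world [0.5495 0.1551 0.1535] F [-0.2 -0.3  1.9] gap 0.373 gf 84.99184016603976
toolz [ 0.017 -0.    -1.   ] tooly [0.947 0.322 0.016] q [ 0.08  0.59  1.67 -0.    0.86 -0.25]
side 229 [[-75.0, 17.0, 149.0], [-70.0, -19.0, 159.0], [-67.0, 29.0, 119.0], [-56.0, 13.0, 133.0], [-50.0, -27.0, 122.0], [-42.0, 38.0, 116.0], [-35.0, -29.0, 109.0], [-29.0, 40.0, 108.0], [-23.0, -21.0, 98.0]]
top 0 []
```

>>> {"op": "move_arm", "data": {
  "rows": [
    [0,0,0,0,5,-1,1],
    [0,0,0,0,10,-2,1],
    [0,0,0,0,15,-3,1],
    [0,0,0,0,20,-4,1],
    [0,0,0,0,24,-5,1],
    [0,0,0,0,24,-5,1]
  ]
}}

```text
t: 13.13
tcp_pos: [0.5729, 0.1627, 0.1622]
tool_rot: [0.582, 0.813, 0.006, 0.008]
force: [-7.5, -1.3, 23.5]
finger_gap: 0.37
gripper_force: 99.1
```

```bash
python3 - <<'E'
from h import *
show(); bar()
E
```

```text
t 13.1333 unit xyz [-59.    0.2 162.2] world [0.5729 0.1627 0.1622] F [-7.5 -1.3 23.5] gap 0.37 gf 99.1465026838705
toolz [ 0.02 -0.   -1.  ] tooly [0.947 0.322 0.019] q [ 0.09  0.6   1.61 -0.    0.91 -0.24]
side 414 [[-75.0, 18.0, 157.0], [-68.0, 30.0, 133.0], [-62.0, 24.0, 100.0], [-55.0, 37.0, 152.0], [-49.0, 29.0, 122.0], [-41.0, -14.0, 121.0], [-25.0, 36.0, 138.0], [-16.0, 39.0, 119.0], [-8.0, -29.0, 111.0]]
top 0 []
```

>>> {"op": "move_arm", "data": {
  "rows": [
    [0,0,0,0,-10,-5,1],
    [0,0,0,0,-30,0,1],
    [0,0,0,0,-40,0,1],
    [-7,0,0,0,-40,0,1],
    [-14,0,0,0,-40,8,1],
    [-20,0,0,0,-40,16,1],
    [-20,0,0,0,-40,16,1],
    [-20,0,0,0,-40,16,1]
  ]
}}

```text
t: 13.9
tcp_pos: [0.5305, 0.1491, 0.1396]
tool_rot: [0.573, 0.8, 0.144, 0.105]
force: [0.4, -0.1, -1.8]
finger_gap: 0.367
gripper_force: 82.1
```

```bash
python3 - <<'E'
from h import *
show(); bar()
l=np.radians(20);Rt=Rot(ex,np.sin(l)*ex-np.cos(l)*ez)
for p in((-.08,.142),(-.068,.147),(-.055,.152),(-.050,.154),(-.045,.155)): print(p,delta(U(p[0],0,p[1]),Rt))
E
```

```text
t 13.9 unit xyz [-103.5    0.6  139.6] world [0.5305 0.1491 0.1396] F [ 0.4 -0.1 -1.8] gap 0.367 gf 82.09068754222244
toolz [ 0.333  0.109 -0.937] tooly [0.887 0.302 0.35 ] q [ 0.02  0.54  1.97  0.35  0.3  -0.63]
side 176 [[-75.0, 30.0, 106.0], [-34.0, 31.0, 144.0], [-29.0, -31.0, 145.0], [-26.0, 31.0, 138.0], [-22.0, -31.0, 115.0], [-18.0, 44.0, 116.0], [-14.0, -34.0, 114.0], [-10.0, -25.0, 114.0]]
top 177 [[-75.0, -18.0, 122.0], [-35.0, -31.0, 143.0], [-33.0, -21.0, 146.0], [-30.0, -36.0, 147.0], [-27.0, 23.0, 147.0], [-17.0, 29.0, 121.0], [-10.0, -36.0, 109.0], [-8.0, -23.0, 101.0], [-6.0, -33.0, 111.0]]
(-0.08, 0.142) (array([0.8, 0.1, 0.6]), array([ 0. , 19.1,  6.2]))
(-0.068, 0.147) (array([0.8, 0.1, 0.6]), array([-0.1, 32.1,  5.8]))
(-0.055, 0.152) (array([0.8, 0.1, 0.6]), array([-0.3, 46. ,  5.8]))
(-0.05, 0.154) (array([0.8, 0.1, 0.6]), array([-0.3, 51.4,  5.7]))
(-0.045, 0.155) (array([0.8, 0.1, 0.6]), array([-0.4, 56.4,  6.5]))
```

>>> {"op": "move_arm", "data": {
  "rows": [
    [0,0,0,0,19,6,1],
    [0,0,0,0,32,6,1],
    [0,0,0,0,37,6,1],
    [0,0,0,0,42,6,1],
    [0,0,0,0,46,6,1],
    [0,0,0,0,46,6,1]
  ]
}}

```text
t: 14.5
tcp_pos: [0.5772, 0.1644, 0.1521]
tool_rot: [0.572, 0.8, 0.145, 0.108]
force: [-0.6, -0.4, -1.2]
finger_gap: 0.369
gripper_force: 82.1
```

```bash
python3 - <<'E'
from h import *
show(); bar()
E
```

```text
t 14.5 unit xyz [-54.4   0.5 152.1] world [0.5772 0.1644 0.1521] F [-0.6 -0.4 -1.2] gap 0.369 gf 82.14723300654441
toolz [ 0.339  0.11  -0.934] tooly [0.884 0.303 0.356] q [ 0.05  0.56  1.84  0.24  0.4  -0.49]
side 451 [[-70.0, -17.0, 154.0], [-58.0, 28.0, 146.0], [-50.0, 28.0, 150.0], [-43.0, 20.0, 155.0], [-36.0, 31.0, 131.0], [-27.0, 25.0, 104.0], [-15.0, 34.0, 147.0], [-8.0, -28.0, 119.0], [1.0, -25.0, 112.0]]
top 166 [[-45.0, -35.0, 108.0], [-31.0, -31.0, 126.0], [-21.0, 19.0, 148.0], [-19.0, -21.0, 146.0], [-17.0, 25.0, 151.0], [-14.0, 18.0, 149.0], [-7.0, -34.0, 132.0], [0.0, -16.0, 110.0], [2.0, 23.0, 117.0]]
```

>>> {"op": "move_arm", "data": {
  "rows": [
    [0,0,0,0,3,0,1],
    [0,0,0,0,5,0,1],
    [0,0,0,0,7,1,1],
    [0,0,0,0,7,1,1]
  ]
}}

```text
t: 14.93
tcp_pos: [0.5831, 0.1665, 0.1534]
tool_rot: [0.572, 0.8, 0.145, 0.107]
force: [-1.7, -1.1, 1.1]
finger_gap: 0.375
gripper_force: 84.0
```

```bash
python3 - <<'E'
from h import *
show(); bar()
E
```

```text
t 14.9333 unit xyz [-48.2   0.6 153.4] world [0.5831 0.1665 0.1534] F [-1.7 -1.1  1.1] gap 0.375 gf 83.97712842095643
toolz [ 0.338  0.109 -0.935] tooly [0.884 0.303 0.355] q [ 0.05  0.56  1.83  0.23  0.41 -0.47]
side 434 [[-73.0, 13.0, 163.0], [-52.0, 31.0, 146.0], [-45.0, 23.0, 150.0], [-38.0, 27.0, 115.0], [-31.0, 33.0, 149.0], [-23.0, 22.0, 132.0], [-13.0, -29.0, 147.0], [-5.0, 39.0, 114.0], [1.0, -31.0, 101.0]]
top 118 [[-34.0, -34.0, 111.0], [-26.0, -30.0, 126.0], [-17.0, -34.0, 109.0], [-15.0, 19.0, 146.0], [-14.0, -34.0, 149.0], [-12.0, 25.0, 152.0], [-10.0, -38.0, 149.0], [-8.0, -17.0, 149.0], [-2.0, -41.0, 106.0]]
```

>>> {"op": "move_arm", "data": {
  "rows": [
    [0,0,0,0,2,0,1],
    [0,0,0,0,4,0,1],
    [0,0,0,0,4,0,1],
    [0,0,0,0,4,0,1]
  ]
}}

```text
t: 15.37
tcp_pos: [0.5835, 0.1669, 0.1535]
tool_rot: [0.573, 0.801, 0.143, 0.105]
force: [-7.0, -5.1, 2.3]
finger_gap: 0.372
gripper_force: 89.7
```

```bash
python3 - <<'E'
from h import *
show()
l=np.radians(20)
E
```

```text
t 15.3667 unit xyz [-47.6   0.9 153.5] world [0.5835 0.1669 0.1535] F [-7.  -5.1  2.3] gap 0.372 gf 89.70869610551745
toolz [ 0.331  0.109 -0.937] tooly [0.887 0.304 0.349] q [ 0.05  0.56  1.82  0.22  0.42 -0.47]
```

>>> {"op": "move_arm", "data": {
  "rows": [
    [0,0,0,0,-20,0,1],
    [0,0,0,0,-55,0,1],
    [0,0,0,0,-90,-20,1],
    [0,0,0,0,-90,-60,1],
    [0,0,0,0,-80,-100,1],
    [0,0,0,0,-70,-140,1],
    [7,0,0,0,-70,-150,1],
    [14,0,0,0,-70,-150,1],
    [20,0,0,0,-70,-150,1],
    [20,0,0,0,-70,-150,1],
    [20,0,0,0,-70,-150,1]
  ],
  "squeeze": 80
}}

```text
t: 16.28
tcp_pos: [0.4751, 0.1305, 0.2699]
tool_rot: [0.582, 0.813, 0.005, 0.007]
force: [-0.3, 0.6, -1.1]
finger_gap: 0.375
gripper_force: 82.1
```

```bash
python3 - <<'E'
from h import *
show(); bar()
s=readout.sense(); T=R.from_quat(s["tool_rot"])
for n in("side","top"):
    s_=imaging.snapshot(n); C=cloud(s_)
    q=T.inv().apply((C-s["tcp_pos"]).reshape(-1,3))*1e3
    m=(abs(q[:,0])<50)&(abs(q[:,1])<24)&(q[:,2]>-12)&(q[:,2]<85); Q=q[m]; np.save(n+"Q.npy",Q)
    print(n,len(Q)); 
    if len(Q): print(Q[np.argsort(Q[:,2])][::max(1,len(Q)//24)].round(0).tolist())
    if n=="side": cv2.imwrite("pics/shut.png",cv2.resize(s_["img"][110:300,220:410,::-1],(600,600),interpolation=cv2.INTER_CUBIC))
E
```

```text
t 16.2833 unit xyz [-1.620e+02  2.000e-01  2.699e+02] world [0.4751 0.1305 0.2699] F [-0.3  0.6 -1.1] gap 0.375 gf 82.12023838015739
toolz [ 0.018  0.    -1.   ] tooly [0.946 0.323 0.017] q [ 0.04  0.33  1.75 -0.    1.05 -0.29]
side 127 [[-16.0, 15.0, 147.0], [-13.0, 31.0, 149.0], [-10.0, 27.0, 146.0], [-8.0, 13.0, 147.0], [-6.0, 37.0, 131.0], [-5.0, -30.0, 111.0], [-3.0, 38.0, 120.0], [-1.0, -30.0, 101.0], [1.0, 40.0, 101.0]]
top 88 [[-17.0, -27.0, 149.0], [-15.0, 20.0, 144.0], [-14.0, 18.0, 148.0], [-12.0, 23.0, 149.0], [-11.0, -19.0, 149.0], [-10.0, -30.0, 149.0], [-8.0, 32.0, 148.0], [-6.0, -40.0, 131.0]]
side 509
[[-3.0, -18.0, -11.0], [-15.0, -13.0, -6.0], [-7.0, -9.0, -4.0], [-6.0, 2.0, -3.0], [10.0, -16.0, -1.0], [1.0, -10.0, 1.0], [5.0, -15.0, 2.0], [17.0, -5.0, 3.0], [22.0, -17.0, 4.0], [21.0, 14.0, 5.0], [28.0, 15.0, 7.0], [30.0, -18.0, 8.0], [10.0, -22.0, 11.0], [34.0, -12.0, 15.0], [32.0, -8.0, 18.0], [34.0, 5.0, 22.0], [19.0, 15.0, 26.0], [31.0, -8.0, 30.0], [-7.0, 16.0, 35.0], [29.0, 1.0, 39.0], [28.0, -4.0, 43.0], [13.0, 17.0, 47.0], [26.0, -10.0, 51.0], [23.0, 15.0, 57.0], [23.0, -6.0, 61.0]]
top 0
```

View pics/shut.png

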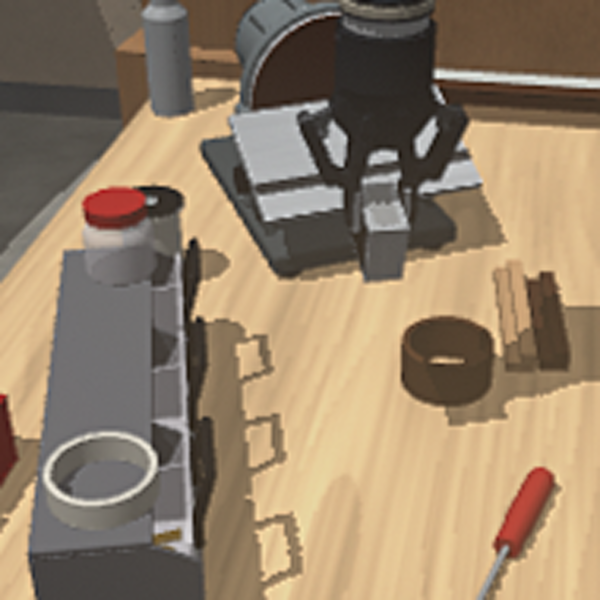

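The bin sits shut, level with its neighbours (crop ~195,360), and the gauge is still held (crop ~385,240). I refit the gauge in the hand and work out the table target.

```bash
cat >> h.py <<'E'
tn=np.array([-.2152,.3690,.904]); tn/=np.linalg.norm(tn)
ty=np.cross(ez,tn); ty/=-np.linalg.norm(ty); ty*=np.sign(ty[0]); tx=np.cross(ty,tn)
TM=np.array([.562,-.257,.135])
def place(up,side,h,th,bx,bz,lean_adj=0):
    "gauge base centre at (up,side,h) in table frame; gauge z in tool=(sin th,0,-cos th), base centre tool (bx,0,bz)"
    gz=np.array([np.sin(th),0,-np.cos(th)]); gx=np.array([-np.cos(th),0,-np.sin(th)]); gy=np.cross(gz,gx)
    G=np.c_[gx,gy,gz]; W=np.c_[tx,ty,tn] if np.linalg.det(np.c_[tx,ty,tn])>0 else None
    Rt=R.from_matrix(W@G.T); b=TM+up*tx+side*ty+h*tn
    return b-Rt.apply([bx,0,bz]),Rt
E
python3 - <<'E'
from h import *
Q=np.load("sideQ.npy")
E_=Q[(Q[:,0]>20)&(Q[:,2]>14)&(Q[:,2]<60)&(abs(Q[:,1])<13)]
p=np.polyfit(E_[:,2],E_[:,0],1); print("end: x=",p,np.degrees(np.arctan(p[0])),len(E_))
T_=Q[(Q[:,0]>13)&(Q[:,0]<28)&(Q[:,2]<12)&(abs(Q[:,1])<13)]; p2=np.polyfit(T_[:,0],T_[:,2],1); print("top: z=",p2,np.degrees(np.arctan(p2[0])),len(T_))
print("max z",np.sort(Q[:,2])[-5:])
print(tx,ty,tn)
Y=Q[(Q[:,1]>12)&(Q[:,2]>30)]; print(len(Y), np.linalg.lstsq(np.c_[Y[:,0],Y[:,2],np.ones(len(Y))],Y[:,1],rcond=None)[0] if len(Y)>5 else 0)
th=np.radians(14.3)
pos,Rt=place(-.012,0,.06,th,-.0085,.0552); print(pos,Rt.as_matrix().round(3)); print(delta(pos,Rt))
E
```

```text
end: x= [-0.23043611 37.72160405] -12.976493924320962 136
top: z= [ 0.2406603  -0.91768019] 13.531499587893737 45
max z [61.49248494 61.51010129 63.11217615 63.20347753 63.836434  ]
[ 0.45549151 -0.78102401  0.42723411] [ 0.86382984  0.50378369 -0.        ] [-0.21523357  0.36905757  0.90414104]
46 [-0.07296625 -0.02665619 17.76011967]
[ 0.53411405 -0.2091844   0.23668818] [[-0.495  0.864  0.096]
 [ 0.848  0.504 -0.165]
 [-0.191  0.    -0.982]]
(array([ -0.4, -10.6, -11.5]), array([-340.7,  -51.1,   33.5]))
```

```bash
python3 - <<'E'
from h import *
print(delta(*place(-.012,0,.06,np.radians(13.5),-.007,.0565)))
E
```

```text
(array([ -0.5, -11.4, -11.5]), array([-341.2,  -51. ,   32.2]))
```

>>> {"op": "move_arm", "data": {
  "rows": [
    [-0.5,-11.4,-11.5,-341,-51,20,1],
    [-0.5,-11.4,-11.5,-341,-51,20,1],
    [-0.5,-11.4,-11.5,-341,-51,20,1],
    [-0.5,-11.4,-11.5,-341,-51,20,1],
    [-0.5,-11.4,-11.5,-341,-51,20,1],
    [-0.5,-11.4,-11.5,-341,-51,20,1],
    [-0.5,-11.4,-11.5,-341,-51,20,1],
    [-0.5,-11.4,-11.5,-341,-51,20,1],
    [-0.5,-11.4,-11.5,-341,-51,20,1],
    [-0.5,-11.4,-11.5,-341,-51,32,1],
    [-0.5,-11.4,-11.5,-341,-51,32,1],
    [-0.5,-11.4,-11.5,-341,-51,32,1]
  ]
}}

```text
t: 17.48
tcp_pos: [0.5344, -0.2085, 0.2381]
tool_rot: [0.496, 0.862, -0.051, 0.088]
force: [-0.9, 0.2, -1.1]
finger_gap: 0.371
gripper_force: 82.1
```

```bash
cat >> h.py <<'E'
def look(name,im=None):
    W=np.c_[tx,ty,tn]; s=readout.sense(); T=R.from_quat(s["tool_rot"])
    for n in("side","top"):
        s_=imaging.snapshot(n); C=cloud(s_).reshape(-1,3)
        q=(C-TM)@W*1e3; t=T.inv().apply(C-s["tcp_pos"])*1e3
        pl=(abs(q[:,2])<5)&(abs(q[:,1])<120)&(q[:,0]>-80)&(q[:,0]<55)
        print(n,"plane h",np.median(q[pl,2]).round(2),"fit",np.linalg.lstsq(np.c_[q[pl,:2],np.ones(pl.sum())],q[pl,2],rcond=None)[0].round(4))
        m=(abs(t[:,0])<52)&(abs(t[:,1])<21)&(t[:,2]>-12)&(t[:,2]<85)&(q[:,2]>6); np.save(n+"G.npy",np.c_[q[m],t[m]])
        g=q[m]; tt=t[m]
        for nm,k in(("xface",(abs(tt[:,1])<13)&(abs(tt[:,0])>18)&(tt[:,2]>14)),("yface",(abs(tt[:,1])>13.5)&(tt[:,2]>30))):
            B=g[k]
            if len(B)>20:
                c=np.median(B,0); e=np.linalg.svd(B-B.mean(0),full_matrices=False)[2][2]; print(n,nm,len(B),c.round(1),e.round(3),"min h",np.sort(B[:,2])[:3].round(1))
        if im and n=="side": cv2.imwrite(im,cv2.resize(s_["img"][90:240,270:420,::-1],(600,600),interpolation=cv2.INTER_CUBIC))
E
python3 - <<'E'
from h import *
show(); print(delta(*place(-.012,0,.06,np.radians(13.5),-.007,.0565))); look("a","pics/hover.png")
E
```

```text
t 17.4833 unit xyz [-211.8 -340.3  238.1] world [ 0.5344 -0.2085  0.2381] F [-0.9  0.2 -1.1] gap 0.371 gf 82.10797542706132
toolz [ 0.102 -0.175 -0.979] tooly [ 0.864  0.503 -0.   ] q [-0.52  0.43  1.69 -0.14  0.84 -0.96]
(array([-0. , -0.1, -0. ]), array([-0.9, -0.6,  0.3]))
side plane h -0.81 fit [ 0.0022  0.0023 -0.6798]
side xface 71 [-43.8   0.5  87.6] [-1.    -0.024  0.019] min h [61.2 62.9 63.1]
side yface 51 [-28.3  16.8  75.3] [-0.4    0.454 -0.796] min h [59.7 61.  61.5]
top plane h 0.14 fit [0.0023 0.0011 0.1156]
```

View pics/hover.png

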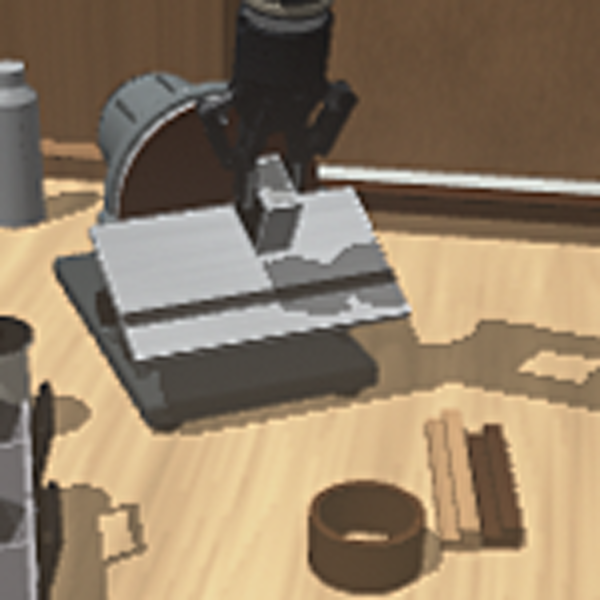

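The gauge (crop ~280,210) hovers square over the middle of the table, about 60 mm up and within ~1° of flush. I descend along the table normal.

>>> {"op": "move_arm", "data": {
  "rows": [
    [0,0,0,-4,0,18,1],
    [0,0,0,-8,0,35,1],
    [0,0,0,-11,0,46,1],
    [0,0,0,-12.6,0,52.5,1],
    [0,0,0,-12.6,0,52.5,1],
    [0,0,0,-12.6,0,52.5,1]
  ],
  "squeeze": 50
}}

```text
t: 18.08
tcp_pos: [0.5478, -0.2288, 0.1905]
tool_rot: [0.495, 0.863, -0.051, 0.09]
force: [0.9, 0.1, -1.8]
finger_gap: 0.37
gripper_force: 82.1
```

```bash
python3 - <<'E'
from h import *
show(); look("a")
E
```

```text
t 18.0833 unit xyz [-205.4 -363.8  190.5] world [ 0.5478 -0.2288  0.1905] F [ 0.9  0.1 -1.8] gap 0.37 gf 82.08607954904437
toolz [ 0.104 -0.176 -0.979] tooly [0.864 0.504 0.001] q [-0.54  0.52  1.69 -0.14  0.75 -0.97]
side plane h -0.88 fit [ 0.0036  0.0009 -0.6458]
side xface 61 [-42.1   1.8  34.2] [-1.    -0.028 -0.012] min h [ 7.6 10.2 10.4]
side yface 46 [-25.1  17.9  22.7] [-0.276  0.084 -0.957] min h [7.1 9.1 9.7]
top plane h 0.1 fit [0.0053 0.0026 0.1208]
```

>>> {"op": "move_arm", "data": {
  "rows": [
    [0,0,0,-0.5,0,2,1],
    [0,0,0,-0.9,0,3.9,1],
    [0,0,0,-1.1,0,4.9,1],
    [0,0,0,-1.1,0,4.9,1],
    [0,0,0,-1.1,0,4.9,1]
  ]
}}

```text
t: 18.6
tcp_pos: [0.5488, -0.231, 0.1859]
tool_rot: [0.496, 0.862, -0.051, 0.09]
force: [-0.3, 0.4, -1.0]
finger_gap: 0.37
gripper_force: 82.1
```

>>> {"op": "move_arm", "data": {
  "rows": [
    [0,0,0,-0.2,0,1,1],
    [0,0,0,-0.4,0,1.5,1],
    [0,0,0,-0.4,0,1.5,1],
    [0,0,0,-0.4,0,1.5,1]
  ]
}}

```text
t: 18.93
tcp_pos: [0.5492, -0.2315, 0.1845]
tool_rot: [0.495, 0.862, -0.051, 0.09]
force: [0.2, -0.1, -2.1]
finger_gap: 0.376
gripper_force: 82.3
```

>>> {"op": "move_arm", "data": {
  "rows": [
    [0,0,0,-0.2,0,1,1],
    [0,0,0,-0.4,0,1.5,1],
    [0,0,0,-0.4,0,1.5,1],
    [0,0,0,-0.4,0,1.5,1]
  ]
}}

```text
t: 19.27
tcp_pos: [0.5492, -0.2315, 0.1843]
tool_rot: [0.495, 0.862, -0.051, 0.09]
force: [-3.3, 5.1, 7.4]
finger_gap: 0.376
gripper_force: 83.1
```

```bash
python3 - <<'E'
from h import *
show(); look("a"); s=readout.sense(); W=np.c_[tx,ty,tn]
print("F table",s["force"]@W,"M table",s["ft_torque"]@W,"tcp table",(s["tcp_pos"]-TM)@W*1e3)
E
```

```text
t 19.2667 unit xyz [-204.9 -366.7  184.3] world [ 0.5492 -0.2315  0.1843] F [-3.3  5.1  7.4] gap 0.376 gf 83.07238864421379
toolz [ 0.104 -0.176 -0.979] tooly [0.864 0.504 0.001] q [-0.54  0.54  1.69 -0.15  0.74 -0.97]
side plane h -0.73 fit [ 3.000e-04  8.000e-04 -6.528e-01]
side xface 53 [-41.8   2.3  28.1] [0.997 0.081 0.004] min h [7.5 8.4 9.5]
side yface 39 [-25.6  18.2  16.9] [ 0.32  -0.33   0.888] min h [6.  6.1 6.2]
top plane h 0.11 fit [ 0.0023  0.0035 -0.0768]
F table [-1.93682327 -0.92895141  7.94788447] M table [-0.20656461  0.51152373 -0.00404829] tcp table [-4.72370239  1.83952475 56.71359638]
```

>>> {"op": "move_arm", "data": {
  "rows": [
    [0,0,0,-0.1,0,0.4,1],
    [0,0,0,-0.1,0,0.4,1],
    [0,0,0,-0.1,0,0.4,1],
    [0,0,0,-0.1,0,0.4,1]
  ],
  "squeeze": 25
}}

```text
t: 19.7
tcp_pos: [0.5493, -0.2314, 0.1842]
tool_rot: [0.495, 0.862, -0.051, 0.09]
force: [-2.8, 5.3, 9.6]
finger_gap: 0.369
gripper_force: 83.4
```

```bash
python3 - <<'E'
from h import *
show(); s=readout.sense(); W=np.c_[tx,ty,tn]
print("F table",s["force"]@W,"M table",s["ft_torque"]@W,"tcp table",(s["tcp_pos"]-TM)@W*1e3)
E
```

```text
t 19.7 unit xyz [-204.9 -366.7  184.2] world [ 0.5493 -0.2314  0.1842] F [-2.8  5.3  9.6] gap 0.369 gf 83.44344325829297
toolz [ 0.104 -0.176 -0.979] tooly [0.864 0.504 0.001] q [-0.54  0.54  1.69 -0.15  0.74 -0.97]
F table [-1.31062499  0.21630474 11.27590266] M table [-0.25284828  0.63262846  0.04413273] tcp table [-4.72521636  1.86481791 56.6933774 ]
```

>>> {"op": "move_arm", "data": {
  "rows": [
    [0,0.5,0,-0.6,0,0.2,1],
    [0,1,0,-1.1,0,0.4,1],
    [0,1,0,-1.1,0,0.4,1],
    [0,1,0,-1.1,0,0.4,1]
  ]
}}

```text
t: 20.03
tcp_pos: [0.5496, -0.232, 0.1846]
tool_rot: [0.496, 0.863, -0.046, 0.082]
force: [-4.8, 7.3, 13.5]
finger_gap: 0.372
gripper_force: 83.6
```

```bash
cat >> h.py <<'E'
def ft():
    show(); s=readout.sense(); W=np.c_[tx,ty,tn]
    print("F table",s["force"]@W,"M table",s["ft_torque"]@W,"tcp table",(s["tcp_pos"]-TM)@W*1e3)
E
python3 -c "
from h import *
ft()"
```

```text
t 20.0333 unit xyz [-204.7 -367.3  184.6] world [ 0.5496 -0.232   0.1846] F [-4.8  7.3 13.5] gap 0.372 gf 83.58541056892136
toolz [ 0.096 -0.161 -0.982] tooly [0.864 0.504 0.002] q [-0.55  0.54  1.68 -0.13  0.76 -0.99]
F table [-2.07211077 -0.45079899 15.96538433] M table [-0.32870281  0.79699098 -0.00375148] tcp table [-3.99423322  1.92887546 56.77778302]
```

```bash
cat > avg.py <<'E'
from h import *
W=np.c_[tx,ty,tn]; s=readout.sense(); T=R.from_quat(s["tool_rot"])
for n in("side","top"):
    sn=[imaging.snapshot(n) for _ in range(12)]
    Z=np.stack([a["z_map"] for a in sn]); Z[Z<=0]=np.nan
    d=dict(sn[0]); d["z_map"]=np.nan_to_num(np.nanmedian(Z,0)).astype(float)
    C=cloud(d).reshape(-1,3); q=(C-TM)@W*1e3; t=T.inv().apply(C-s["tcp_pos"])*1e3
    pl=(abs(q[:,2])<5)&(abs(q[:,1])<120)&(q[:,0]>-80)&(q[:,0]<55)
    print(n,"plane",np.linalg.lstsq(np.c_[q[pl,:2],np.ones(pl.sum())],q[pl,2],rcond=None)[0].round(4))
    m=(abs(q[:,1])<26)&(q[:,0]>-52)&(q[:,0]<30)&(q[:,2]>2)&(q[:,2]<75); g=q[m]
    for nm,k in(("low end",(abs(g[:,1])<13)&(g[:,0]<-34)&(g[:,2]>7)&(g[:,2]<54)),("yface+",(g[:,1]>13)&(g[:,1]<22)&(g[:,2]>5)&(g[:,2]<30)),("yface-",(g[:,1]<-13)&(g[:,1]>-22)&(g[:,2]>5)&(g[:,2]<30)),("top",(abs(g[:,1])<13)&(g[:,2]>54)&(g[:,2]<63)&(g[:,0]<-18))):
        B=g[k]
        if len(B)>15:
            ax={"l":0,"y":1,"t":2}[nm[0]]; o=[i for i in range(3) if i!=ax]
            A=np.c_[B[:,o],np.ones(len(B))]; y=B[:,ax]; w=np.ones(len(y),bool)
            for _ in range(4):
                f=np.linalg.lstsq(A[w],y[w],rcond=None)[0]; r=abs(y-A@f); w=r<2.0
            print(n,nm,len(B),w.sum(),"xyz"[ax],"= f(","".join("xyz"[i] for i in o),")",f.round(3),"deg",np.degrees(f[:2]).round(1),"std",r[w].std().round(2))
E
python3 avg.py; python3 -c "
from h import *
ft()"
```

```text
side plane [ 0.0021  0.0012 -0.7033]
side low end 57 57 x = f( yz ) [-5.0000e-02  1.3000e-02 -4.2097e+01] deg [-2.9  0.7] std 0.31
side yface+ 36 34 y = f( xz ) [ 0.063 -0.023 19.773] deg [ 3.6 -1.3] std 0.32
side top 43 40 z = f( xy ) [ 2.3000e-02 -2.0000e-02  5.8449e+01] deg [ 1.3 -1.1] std 0.4
top plane [0.0021 0.0014 0.1254]
t 21.2333 unit xyz [-204.7 -367.3  184.6] world [ 0.5496 -0.232   0.1846] F [-6.   5.4 13.7] gap 0.378 gf 83.57849039894063
toolz [ 0.096 -0.161 -0.982] tooly [0.864 0.504 0.002] q [-0.55  0.54  1.68 -0.13  0.76 -0.99]
F table [-1.08805527 -2.47975104 15.65470917] M table [-0.29746648  0.826498    0.03620085] tcp table [-4.00633032  1.91433875 56.7823987 ]
```

>>> {"op": "move_arm", "data": {
  "rows": [
    [0,0,0,0.1,0,-0.5,1],
    [0,0,0,0.1,0,-0.5,1],
    [0,0,0,0.1,0,-0.5,1],
    [0,0,0,0.1,0,-0.5,1],
    [0,0,0,0.1,0,-0.5,1],
    [0,0,0,0.1,0,-0.5,1]
  ]
}}

```text
t: 21.73
tcp_pos: [0.5496, -0.232, 0.1847]
tool_rot: [0.496, 0.863, -0.046, 0.082]
force: [-4.5, 6.1, 11.0]
finger_gap: 0.372
gripper_force: 83.2
```

```bash
python3 -c "
from h import *
ft(); bar()"; python3 avg.py
```

```text
t 21.7333 unit xyz [-204.7 -367.4  184.7] world [ 0.5496 -0.232   0.1847] F [-4.5  6.1 11. ] gap 0.372 gf 83.24509409372695
toolz [ 0.096 -0.161 -0.982] tooly [0.864 0.504 0.001] q [-0.55  0.54  1.68 -0.13  0.76 -0.99]
F table [-2.15042572 -0.75517168 13.13053757] M table [-0.3127188   0.67946027 -0.04461423] tcp table [-3.92736483  1.88929844 56.83771928]
side 127 [[-16.0, 18.0, 146.0], [-13.0, 36.0, 149.0], [-10.0, 30.0, 149.0], [-8.0, 15.0, 148.0], [-6.0, 36.0, 131.0], [-5.0, -30.0, 111.0], [-3.0, -29.0, 129.0], [-2.0, -32.0, 103.0], [1.0, -31.0, 110.0]]
top 88 [[-16.0, -19.0, 147.0], [-15.0, 14.0, 148.0], [-14.0, 18.0, 149.0], [-13.0, 15.0, 150.0], [-11.0, 22.0, 152.0], [-9.0, -33.0, 153.0], [-8.0, -17.0, 150.0], [-4.0, 34.0, 99.0]]
side plane [ 2.200e-03  5.000e-04 -6.927e-01]
side low end 57 57 x = f( yz ) [-5.7000e-02  1.5000e-02 -4.2097e+01] deg [-3.3  0.8] std 0.28
side yface+ 34 33 y = f( xz ) [6.4000e-02 5.0000e-03 1.9255e+01] deg [3.7 0.3] std 0.4
side top 44 40 z = f( xy ) [ 4.8000e-02 -1.7000e-02  5.9392e+01] deg [ 2.7 -1. ] std 0.44
top plane [0.0025 0.0018 0.1255]
```

>>> {"op": "move_arm", "data": {
  "rows": [
    [0,0.5,0,-0.5,0,0,1],
    [0,1,0,-1,0,-0.1,1],
    [0,1,0,-1,0,-0.1,1],
    [0,1,0,-1,0,-0.1,1],
    [0,1,0,-1,0,-0.1,1]
  ]
}}

```text
t: 23.45
tcp_pos: [0.55, -0.2326, 0.1853]
tool_rot: [0.496, 0.864, -0.042, 0.074]
force: [-5.3, 6.8, 12.9]
finger_gap: 0.374
gripper_force: 83.6
```

```bash
python3 -c "
from h import *
ft()"; python3 avg.py
```

```text
t 23.45 unit xyz [-204.6 -368.1  185.3] world [ 0.55   -0.2326  0.1853] F [-5.3  6.8 12.9] gap 0.374 gf 83.55231931811431
toolz [ 0.087 -0.146 -0.985] tooly [0.864 0.504 0.002] q [-0.55  0.54  1.67 -0.11  0.78 -1.  ]
F table [-2.19292188 -1.13634638 15.31923085] M table [-0.3119915   0.75911076  0.02158445] tcp table [-2.97242887  1.90615941 57.09161554]
side plane [ 0.0022  0.001  -0.7071]
side low end 57 57 x = f( yz ) [-4.0000e-02  2.6000e-02 -4.1926e+01] deg [-2.3  1.5] std 0.34
side yface+ 35 32 y = f( xz ) [5.4000e-02 5.0000e-03 1.9166e+01] deg [3.1 0.3] std 0.25
side top 46 39 z = f( xy ) [9.0000e-03 3.5000e-02 5.8988e+01] deg [0.5 2. ] std 0.4
top plane [0.0027 0.0013 0.1723]
```

>>> {"op": "move_arm", "data": {
  "rows": [
    [0,-0.5,0,0.5,0,0,1],
    [0,-1,0,1,0,0.1,1],
    [0,-1.5,0,1.5,0,0.2,1],
    [0,-1.5,0,1.5,0,0.2,1],
    [0,-1.5,0,1.5,0,0.2,1]
  ]
}}

```text
t: 25.07
tcp_pos: [0.5494, -0.2317, 0.1844]
tool_rot: [0.496, 0.863, -0.048, 0.086]
force: [-4.2, 5.3, 10.0]
finger_gap: 0.372
gripper_force: 83.2
```

```bash
python3 -c "
from h import *
ft()"; python3 avg.py
```

```text
t 25.0667 unit xyz [-204.8 -367.   184.4] world [ 0.5494 -0.2317  0.1844] F [-4.2  5.3 10. ] gap 0.372 gf 83.21184104250278
toolz [ 0.1   -0.169 -0.981] tooly [0.864 0.504 0.001] q [-0.54  0.54  1.69 -0.14  0.75 -0.98]
F table [-1.70865974 -0.94493181 11.90503956] M table [-0.32666258  0.61888803 -0.00795837] tcp table [-4.39274596  1.87945759 56.73714085]
side plane [ 0.0021  0.0008 -0.7143]
side low end 59 59 x = f( yz ) [-4.3000e-02  1.0000e-02 -4.2102e+01] deg [-2.5  0.6] std 0.34
side yface+ 36 35 y = f( xz ) [ 5.8000e-02 -1.9000e-02  1.9424e+01] deg [ 3.3 -1.1] std 0.39
side top 40 40 z = f( xy ) [4.1000e-02 3.4000e-02 5.9045e+01] deg [2.4 2. ] std 0.5
top plane [0.0027 0.0004 0.2442]
```

```bash
python3 -c "
from h import *
print(order.sign_off()); ft()"
```

```text
the job is handed in; nothing more can be done
None
the job is handed in; nothing more can be done
```

I handed the job in at about 25 s with the bin shut and the gauge still gripped and pressed on the middle of the sander table at about 12 N. By camera it is flush to about 1° (one noisy top-face reading said 2.4°; limit 3°) and about 3° off square (limit about 7°). My first push on the bin wedged and briefly reached about 107 N at the wrist (limit 120 N), possibly over the 40 N limit on gripper contact; the result hasn't come back.

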